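Mark the balance point of a ballasted repair-stand arm tube

ROBOT

A 6-joint arm with a two-finger parallel gripper is mounted at the origin on the work surface. World frame = base frame: x ahead of the robot, y to its left, z up, the work surface at z = 0. Lengths are in mm, angles in rad, forces in N, time in s.
With the tool pointing down it reaches from about 325 to 850 mm from the base axis. Payload 15.5 kg.
Tool frame: the origin (TCP) lies at the very end of the fingers, on their centre line; the grasp point (between the pads) lies 19 mm behind it; z points along the fingers, y is the line along which they close (so a half turn about z gives the same grasp; the last joint's range is limited). The gripper opens to 91 mm and grips with 3 to 60 N. Pads are 32 mm wide; open, the fingers measure 118 mm over their backs; the gripper's body (76 mm by 178 mm) begins 60 mm behind the grasp point.
Start: joints at [1.147, 0.494, 1.345, -0, 1.302, -0.096], TCP at [201.221, 591.723, 213.915] pointing down, gripper open.
Joint ranges: [-2.91, 2.91], [-0.82, 2.16], [0.22, 2.67], [-1.22, 4.37], [0.12, 2.79], [-3.08, 3.08]. Speed limits (rad/s): [1.89, 1.89, 2.57, 3.01, 3.01, 3.01].

INTERFACE

Orientations are given as a unit quaternion [x, y, z, w].
In Python, from station import monitor, viewer, r gives the robot as it stands.
- The arm moves only by the tool servo_tool, never from a script. Its argument "steps" is a list of rows, each an object of numbers: "wx", "wy", "wz": the turn, a rotation vector about the world's x, y, z in rad; "dx", "dy", "dz": the shift along the world's x, y, z in m; "fingers": the gripper command: -1 is fully open, 1 is shut, values between are in proportion. A call has 1 to 12 rows; each row shifts and turns the commanded pose from where the row before left it; what a row does not reach is not made up. A row lasts 1/12 s, in which the tool goes at most 41.7 mm and 7.16 degrees, less where a joint would pass 70% of its speed; a pose out of reach is approached as far as the arm can. A call with a gripper value outside its range is refused whole. The fingers move at their own pace and stop on an object; "force" is the grip in N (left out, the last holds). Time passes only in rows, so rows that do not move let the fingers close. It gives the time, the measured TCP pose, the force, the opening and the grip force at its end, in the units of the state.
- monitor.state(): the state, without advancing time (a new reading comes with each control period).
- viewer.read_camera(name): name is "scene" or "top" or "wrist"; returns a dict with "pixels" (420x560x3 uint8, red, green, blue), "z_map" (420x560 float32, mm along the optical axis (not along the pixel's ray), 0 where there is no reading), "fx", "fy", "cx", "cy" (pixels), "k1" (the pictures are not rectified: a ray, as slopes to the right and down, at radius r is drawn at 1 + k1 r^2 times it, then the intrinsics apply), "xyz" and "orientation" of the camera in the world. Camera axes: x right, y down, z forward; pixel columns grow to the right and rows downward; lengths in mm; the calibration is good to about 2 mm. A picture is of the moment at which its call begins.
- r.job_done(): hands the job in; it is judged then, once.
The state is a dict: "clock": time; "qpos": joint angles; "joint_velocities": joint speeds; "effort": joint torques, N m; "eef_pos": TCP position; "ee_rot": TCP orientation; "contact_force": force on the tool from outside, world axes, zero at the start; "wrist_torque": the same for the moment, N m; "width": opening from 0.0 (shut) to 1.0 (fully open); "gripper_force": force on a finger pad.
Only numpy, scipy, OpenCV 4.12 (cv2) and the standard library are available. Lean on these libraries where they do the work, as an engineer would, in place of code of your own. Each camera call takes 0.05 s, during which the arm holds its last target. There are 200 camera calls.

TASK

Find the balance point of the black ballasted tube: slide it lengthwise across the fulcrum of the blue stand, without lifting it off or bearing down hard on the stand, until its low end tips up off the yellow rest, and let go so that it lies level, balanced on the fulcrum alone. Then mark the spot: set the red marker clip astride the tube directly above the fulcrum, gently, so that the tube stays balanced level. Leave the other things on the bench where they are.

Things in the scene. Friction and masses are not known exactly. Their poses are not given: they have to be found in the camera images.
- stand: Fixed balancing stand: blue base 70 x 350 x 12 mm, long along its y; in its middle an aluminium fulcrum (see fulcrum_top). At y = +150 and -150 mm stands a yellow round end rest, 26 mm wide (x), 12 mm thick, top at 48 mm, so 12 mm lower than the fulcrum. Origin: underside of the base, below the fulcrum; z up.
- fulcrum_top (a point): Centre of the flat top of the fulcrum, 60 mm above the bench. The flat is 12 mm long along the stand's y; at its sides (stand x) two guide cheeks, 36 mm apart, 4 mm thick, 12 mm long, rise 8 mm above it.
- tube: Loose straight black tube, orange caps: 420 mm (its y) x 30 wide (x) x 24 high (z), origin at its centre, 0.7 to 0.9 kg. Unseen ballast: it balances up to 55 mm either side of its centre. Starts between the cheeks (3 mm play), centre 75 mm to the stand's +y of the fulcrum, tipped 0.083 rad onto the +y rest. Balanced it is level, clear of both rests; too far, it tips onto the -y rest.
- tube_end (a point): Middle of the end face of the tube at its +y end (210 mm from its centre), the end that is low at the start. Only when nothing touches the tube does its tilt truly show on which side of the fulcrum its weight lies.
- clip: Loose red marker clip, an upside-down U, 35 g. Two legs 10 mm deep, 36 mm apart inside, 44 outside (its x), 20 mm wide (y); 4 mm plate on them; grip tab 20 (x) x 14 mm (y) from 14 to 48 mm above the origin, which is midway between the feet. Starts on its feet on the bench. Seated astride the tube, its y lies along it (either way) and its plate on it, so the origin is 10 mm below the tube's top.
- lube: Bystander: small round chain-lube bottle, 44 mm wide, 110 mm tall.
- spacer: Bystander: loose aluminium spacer ring, 42 mm across, 12 mm tall.
- screwdriver: Bystander: orange-handled screwdriver lying on the bench.
- wrench: Bystander: steel wrench lying on the bench.
- mug: Bystander: white mug, 80 mm across, 90 mm tall.
Things that resemble listed ones, but are neither listed nor needed, are in the scene too. There is more than one size of the clip; the job needs the smallest.

How it is judged (in metres and radians):
On the way, in this order (a step that is already met when the one before it is completed fails the run):
1. the tube lies level and at rest on the fulcrum alone, not touched by the robot and not yet marked (angle between tube's own z axis and vertical below 0.025 rad and contact force between the fingers and tube below 0.05 N and z of tube in the frame of stand between 0.069 and 0.075 m and linear speed of tube below 0.02 m/s and angular speed of tube below 0.1 rad/s), for 0.8 s.
2. the clip sits astride the tube above the fulcrum (horizontal distance between clip and fulcrum_top below 0.01 m and z of clip in the frame of tube between -0.002 and 0.005 m and angle between clip's own z axis and vertical below 0.1 rad and angle between the y axis of clip and the y axis of tube, either way round below 0.35 rad), for 0.2 s.
At the end, for the whole second after the job is handed in: The tube lies level (within 0.025 rad) and still on the fulcrum alone, with its centre 9 to 15 mm above the fulcrum top; the clip sits upright astride it, plate down on the tube (within about 3 mm), pointing along it, its centre within 10 mm horizontally of the fulcrum centre; both released (all of step 1 and all of step 2 and linear speed of clip below 0.01 m/s and contact force between the fingers and clip below 0.05 N); the robot touches nothing.
It fails at once if the tube is pressed on the stand with more than 40 N (contact force between tube and stand above 40 N).
It fails at once if the tube is lifted off: its centre rises more than 30 mm above the fulcrum top (z of tube in the frame of stand above 0.09 m).
It fails at once if a bystander is shifted by more than 30 mm (distance of any of lube, spacer, screwdriver, wrench, mug from where it was at the start of the episode above 0.03 m).
It also fails if it takes over 70 s, if anything falls off the work surface, if the arm or the gripper's body presses on something with over 40 N, if the wrist force passes 120 N, or if a joint passes its speed limit or range.

## Working session

There is one attempt and no reset: what is moved stays moved. The work goes in short steps, Python scripts to look and compute and a tool call to move; the robot and the scene stay as the last step left them, time stands still between calls to the robot, and variables do not carry over. Pictures are saved under pics/ and viewed, at most 10 in all, crops included, and the job is handed in when it is done.

Besides the shell and the picture viewer there is one more tool, called after "Request:" as name(argument=value, ...), one argument or row to a line, values as JSON. servo_tool: Moves the arm, as the interface text tells. Its arguments: {"type":"object","properties":{"steps":{"type":"array"},"force":{"type":"number"}},"required":["steps"]}

```bash
mkdir -p pics; cat > h.py <<'E'
import numpy as np, cv2
from scipy.spatial.transform import Rotation as R
from station import monitor, viewer, r
def cam(n, save=None):
    c=viewer.read_camera(n)
    if save: cv2.imwrite('pics/'+save, c['pixels'][:,:,::-1])
    return c
def cloud(c):
    h,w=c['z_map'].shape; u,v=np.meshgrid(np.arange(w),np.arange(h))
    K=np.array([[c['fx'],0,c['cx']],[0,c['fy'],c['cy']],[0,0,1.]])
    p=np.stack([u,v],-1).reshape(-1,1,2).astype(float)
    q=cv2.undistortPoints(p,K,np.array([c['k1'],0,0,0.])).reshape(h,w,2)
    d=np.dstack([q,np.ones((h,w))])*c['z_map'][...,None]
    P=R.from_quat(c['orientation']).apply(d.reshape(-1,3))+np.array(c['xyz'])
    return P.reshape(h,w,3), q
E
python3 - <<'E'
from h import *
import pickle
t=cam('top','top0.png'); s=cam('scene','scene0.png')
for n,c in(('top',t),('scene',s)):
    print(n,c['xyz'],c['orientation'],c['fx'],c['k1'],c['z_map'].min(),c['z_map'].max())
pickle.dump((t,s),open('c0.pkl','wb'))
st=monitor.state(); print(st['eef_pos'],st['ee_rot'],st['width'],st['contact_force'])
E
```

```text
top [ 510.01189532   -7.46239981 1241.228657  ] [-0.70592104  0.70715596 -0.02064857  0.03434479] 492.5704461005917 0.04055424231602104 0.0 2087.7175
scene [1029.02504159  839.94743789  762.6113029 ] [ 0.20485517  0.86641991 -0.44138291 -0.11194657] 523.8273229735258 -0.1624706777763363 0.0 3999.5444
[201.09272105 591.42534489 213.41226129] [ 1.63165891e-01  9.86598509e-01 -5.12981306e-04 -1.07556051e-04] 1.0003603165027766 [ 0.58382677 -0.3128707   0.77579123]
```

View pics/top0.png

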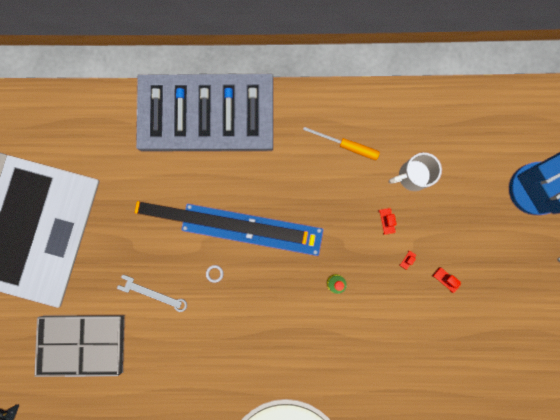

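View pics/scene0.png

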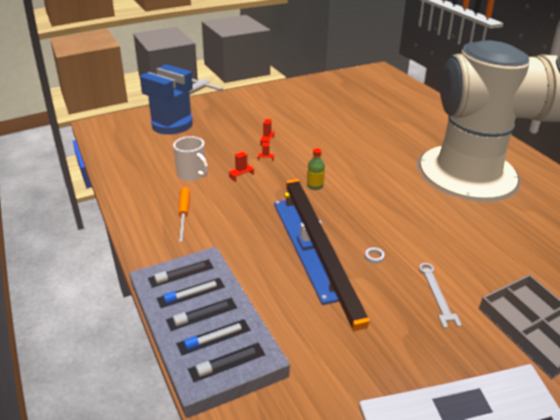

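The top view shows the tube running from (137,208) to (307,238) on the blue stand, with its +y end at the left. There are three red clip candidates, at (388,221), (408,261) and (447,280). The lube's red cap at (339,286) could also be mistaken for one. The one at (408,261) looks smallest, so I'll measure them and check it in a crop.

```bash
python3 - <<'E'
from h import *
import pickle
t,s=pickle.load(open('c0.pkl','rb'))
P,q=cloud(t); hsv=cv2.cvtColor(t['pixels'],cv2.COLOR_RGB2HSV)
H,S,V=cv2.split(hsv)
def comps(m,mn,tag):
    n,l,st,c=cv2.connectedComponentsWithStats(m.astype(np.uint8))
    for i in range(1,n):
        if st[i,4]<mn: continue
        mm=l==i; Q=P[mm]; Q=Q[t['z_map'][mm]>0]
        (cx,cy),wh,a=cv2.minAreaRect(Q[:,:2].astype(np.float32))
        print(tag,c[i].round(),st[i,4],'rect',round(cx,1),round(cy,1),np.round(wh),round(a,1),'z',np.percentile(Q[:,2],[2,50,98]).round(1))
red=((H<5)|(H>175))&(S>190)&(V>120); comps(red,25,'red')
comps((H>105)&(H<120)&(S>150)&(V>70),300,'blue')
comps((H>8)&(H<20)&(S>200)&(V>180),20,'orange')
comps((H>=20)&(H<32)&(S>200)&(V>150),8,'yellow')
ty=(P[...,2]>25)&(V<60)&(S<150); ty[:180]=0;ty[260:]=0;ty[:,:130]=0;ty[:,330:]=0
comps(ty,300,'tube')
bare=P[330:345,200:260,2]; print('bench z',np.median(bare))
im=t['pixels'][195:305,370:475,::-1]; im2=t['pixels'][195:260,120:330,::-1]
a=cv2.resize(im,None,fx=5,fy=5,interpolation=cv2.INTER_CUBIC)
cv2.imwrite('pics/clips.png',a)
E
```

```text
red [387. 221.] 232 rect 581.1 -252.6 [59. 26.] 11.9 z [15.  22.3 71.3]
red [408. 260.] 117 rect 484.6 -302.7 [19. 42.] 56.6 z [10.5 18.1 51.4]
red [446. 280.] 237 rect 437.0 -392.7 [61. 26.] 49.2 z [15.7 23.  71.8]
blue [533. 187.] 834 rect 658.9 -578.9 [125.  71.] 0.7 z [ 18.4  55.9 177.5]
blue [246. 218.] 348 rect 590.3 98.9 [297.  15.] 79.6 z [ 7.3 12.3 27.1]
blue [238. 235.] 307 rect 547.2 132.6 [250.  19.] 79.4 z [ 8.2 13.7 86.7]
orange [361. 145.] 100 rect 771.9 -191.7 [100.  14.] 68.2 z [-0.5 22.3 28.2]
orange [358. 152.] 106 rect 753.8 -185.2 [99. 11.] 67.3 z [12.9 20.  26.3]
yellow [360. 149.] 198 rect 760.7 -187.6 [97. 14.] 67.9 z [19.6 25.4 31. ]
yellow [136. 206.] 30 rect 619.6 358.9 [36. 16.] 20.7 z [32.3 61.  65.1]
yellow [304. 237.] 32 rect 539.0 -46.6 [ 7. 24.] 80.0 z [92.7 95.5 99.6]
yellow [311. 240.] 35 rect 533.7 -65.7 [ 9. 22.] 77.6 z [41.3 47.7 52. ]
tube [176. 214.] 731 rect 593.2 245.6 [212.  26.] 79.5 z [60.  69.3 79.3]
bench z -0.13338311240806888
```

View pics/clips.png

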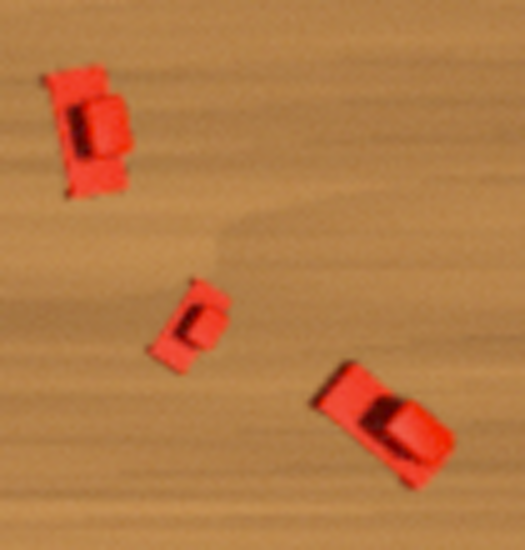

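The crop shows the small clip at top-image (408,260). It measures about 42x19 mm, with its tab top at 51 mm and its plate at 18 mm. The other two are about 60 mm long and 71 mm tall, so the small one is the one I want. The fulcrum is at about (565,83), with stand +y at about 79°. I'm moving above the tube.

Request:
servo_tool(
  steps=[
    {"dx": 0.028, "dy": -0.028, "wz": -0.1195, "fingers": -1},
    {"dx": 0.028, "dy": -0.028, "wz": -0.1195},
    {"dx": 0.028, "dy": -0.028, "wz": -0.1195},
    {"dx": 0.028, "dy": -0.028, "wz": -0.1195},
    {"dx": 0.028, "dy": -0.028, "wz": -0.1195},
    {"dx": 0.028, "dy": -0.028, "wz": -0.1195},
    {"dx": 0.028, "dy": -0.028, "wz": -0.1195},
    {"dx": 0.028, "dy": -0.028, "wz": -0.1195},
    {"dx": 0.028, "dy": -0.028, "wz": -0.1195},
    {"dx": 0.028, "dy": -0.028, "wz": -0.1195},
    {"dx": 0.028, "dy": -0.028, "wz": -0.1195},
    {"dx": 0.028, "dy": -0.028, "wz": -0.1195},
  ],
)

```text
$.steps[0]: bad value
```

Request:
servo_tool(
  steps=[
    {"dx": 0.026, "dy": -0.022},
    {"dx": 0.0, "dy": 0.0},
    {"dx": 0.0, "dy": 0.0},
  ],
)

```text
$.steps[0]: bad value
```

Rows probably need every field, so I'll fill them all in.

Request:
servo_tool(
  steps=[
    {"wx": 0, "wy": 0, "wz": -0.1195, "dx": 0.028, "dy": -0.028, "dz": 0, "fingers": -1},
    {"wx": 0, "wy": 0, "wz": -0.1195, "dx": 0.028, "dy": -0.028, "dz": 0, "fingers": -1},
    {"wx": 0, "wy": 0, "wz": -0.1195, "dx": 0.028, "dy": -0.028, "dz": 0, "fingers": -1},
    {"wx": 0, "wy": 0, "wz": -0.1195, "dx": 0.028, "dy": -0.028, "dz": 0, "fingers": -1},
    {"wx": 0, "wy": 0, "wz": -0.1195, "dx": 0.028, "dy": -0.028, "dz": 0, "fingers": -1},
    {"wx": 0, "wy": 0, "wz": -0.1195, "dx": 0.028, "dy": -0.028, "dz": 0, "fingers": -1},
    {"wx": 0, "wy": 0, "wz": -0.1195, "dx": 0.028, "dy": -0.028, "dz": 0, "fingers": -1},
    {"wx": 0, "wy": 0, "wz": -0.1195, "dx": 0.028, "dy": -0.028, "dz": 0, "fingers": -1},
    {"wx": 0, "wy": 0, "wz": -0.1195, "dx": 0.028, "dy": -0.028, "dz": 0, "fingers": -1},
    {"wx": 0, "wy": 0, "wz": -0.1195, "dx": 0.028, "dy": -0.028, "dz": 0, "fingers": -1},
    {"wx": 0, "wy": 0, "wz": -0.1195, "dx": 0.028, "dy": -0.028, "dz": 0, "fingers": -1},
    {"wx": 0, "wy": 0, "wz": -0.1195, "dx": 0.028, "dy": -0.028, "dz": 0, "fingers": -1},
  ],
)

```text
clock: 1.1
eef_pos: [538.2, 254.0, 213.7]
ee_rot: [0.773, 0.634, -0.0, -0.0]
contact_force: [1.5, 0.4, -0.4]
width: 0.999
gripper_force: 0.0
```

Request:
servo_tool(
  steps=[
    {"wx": 0, "wy": 0, "wz": 0, "dx": 0.026, "dy": -0.022, "dz": 0, "fingers": -1},
    {"wx": 0, "wy": 0, "wz": 0, "dx": 0, "dy": 0, "dz": 0, "fingers": -1},
  ],
)

```text
clock: 1.27
eef_pos: [567.4, 229.5, 213.5]
ee_rot: [0.773, 0.635, 0.0, 0.001]
contact_force: [0.4, -0.7, -1.0]
width: 0.999
gripper_force: 0.0
```

```bash
python3 - <<'E'
from h import *
import pickle
w=cam('wrist','w1.png'); st=monitor.state()
pickle.dump(w,open('w1.pkl','wb'))
print(st['clock'],st['eef_pos'],st['ee_rot'],R.from_quat(st['ee_rot']).as_matrix().round(3).tolist(),st['qpos'],st['contact_force'])
E
```

```text
1.3167 [565.21612523 231.38536649 213.35803941] [ 7.72423200e-01  6.35108154e-01 -1.24266002e-04  1.33355848e-04] [[0.193, 0.981, -0.0], [0.981, -0.193, -0.0], [-0.0, 0.0, -1.0]] [ 2.91019134e-01  4.73957407e-01  1.38295066e+00 -3.56562403e-04
  1.28481064e+00  4.85618980e-01] [-1.2479406   0.45392989 -0.25724419]
```

View pics/w1.png

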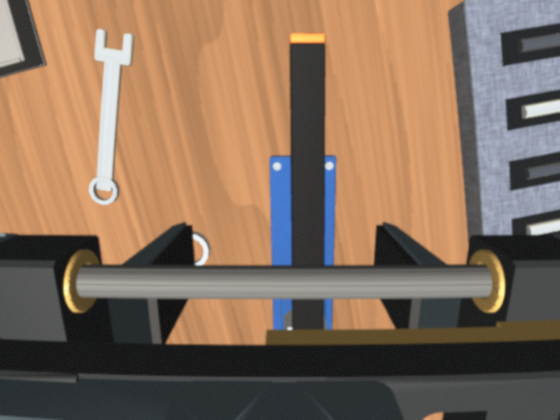

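The wrist view shows the tube running vertically at column 308, with its orange cap at (307,38) and the stand base below it. I'll fit the centreline and the stand axis from depth.

```bash
cat > tube.py <<'E'
from h import *
def tube(c,rows=None):
    """centre line of black tube from a depth view: returns mean pt, unit dir (+y), tilt, cap pts"""
    P,q=cloud(c); H,S,V=cv2.split(cv2.cvtColor(c['pixels'],cv2.COLOR_RGB2HSV))
    u=np.array([.19,.982]); f=np.array([565,83.]); d=P[...,:2]-f
    s=d@u; x=d@np.array([u[1],-u[0]])
    m=(abs(x)<25)&(s>-230)&(s<330)&(P[...,2]>40)&(P[...,2]<115)&(c['z_map']>0)
    return P,H,S,V,s,x,m
E
python3 - <<'E'
from tube import *
import pickle
w=pickle.load(open('w1.pkl','rb'))
P,H,S,V,s,x,m=tube(w); v,uu=np.mgrid[:420,:560]
b=m&(V<70)&(v<215)&(v>40)
Q=P[b]; ss=s[b]; xx=x[b]; zz=Q[:,2]
for a in range(100,310,25):
    k=(ss>a)&(ss<a+25)
    if k.sum()>20: print(a,k.sum(),'x',np.percentile(xx[k],[2,98]).round(1),'z',np.median(zz[k]).round(1))
o=(H>5)&(H<25)&(S>180)&(V>150)&(v>30)&(v<48)&(uu>285)&(uu<330)
print('cap',P[o].min(0),P[o].max(0),np.median(P[o],0),o.sum(),'s',np.percentile(s[o],[2,98]))
bl=(H>100)&(H<125)&(S>150)&(v>150)&(v<325)&(P[...,2]<30)&(P[...,2]>5)&(uu>260)&(uu<345)
for a in range(40,200,20):
    k=bl&(s>a)&(s<a+20)
    if k.sum()>20: print('base',a,np.percentile(x[k],[1,99]).round(1),np.median(P[k][:,2]).round(1),s[k].max().round(1))
print('base end s',np.percentile(s[bl],99.5))
E
```

```text
125 762 x [-16.2   9.7] z 72.4
150 912 x [-17.1  10.3] z 70.5
175 941 x [-17.  10.] z 68.3
200 929 x [-17.    9.7] z 66.2
225 982 x [-16.9   9.5] z 64.3
250 910 x [-17.7   9.3] z 62.4
cap [624.78805268 351.3060409   59.91905114] [624.78805268 351.3060409   59.91905114] [624.78805268 351.3060409   59.91905114] 1 s [274.83626217 274.83626217]
base 40 [-36.7  27.9] 11.6 59.9
base 60 [-36.6  28.5] 11.7 80.0
base 80 [-36.3  28.2] 11.6 100.0
base 100 [-37.1  27.5] 11.6 119.9
base 120 [-36.9  28.1] 11.6 140.0
base 140 [-36.7  27.6] 11.6 160.0
base 160 [-37.4  28. ] 11.5 172.6
base end s 172.18704312700413
```

Request:
servo_tool(
  steps=[
    {"wx": 0, "wy": 0, "wz": 0, "dx": 0.01, "dy": -0.011, "dz": 0, "fingers": -1},
    {"wx": 0, "wy": 0, "wz": 0, "dx": 0.01, "dy": -0.011, "dz": 0, "fingers": -1},
    {"wx": 0, "wy": 0, "wz": 0, "dx": 0, "dy": 0, "dz": -0.035, "fingers": -1},
    {"wx": 0, "wy": 0, "wz": 0, "dx": 0, "dy": 0, "dz": -0.035, "fingers": -1},
    {"wx": 0, "wy": 0, "wz": 0, "dx": 0, "dy": 0, "dz": -0.035, "fingers": -1},
    {"wx": 0, "wy": 0, "wz": 0, "dx": 0, "dy": 0, "dz": -0.032, "fingers": -1},
    {"wx": 0, "wy": 0, "wz": 0, "dx": 0, "dy": 0, "dz": -0.02, "fingers": -1},
    {"wx": 0, "wy": 0, "wz": 0, "dx": 0, "dy": 0, "dz": -0.01, "fingers": -1},
    {"wx": 0, "wy": 0, "wz": 0, "dx": 0, "dy": 0, "dz": 0, "fingers": -1},
    {"wx": 0, "wy": 0, "wz": 0, "dx": 0, "dy": 0, "dz": 0, "fingers": -1},
  ],
)

```text
clock: 2.15
eef_pos: [583.6, 211.8, 47.5]
ee_rot: [0.771, 0.637, 0.0, 0.0]
contact_force: [0.9, 0.9, 0.5]
width: 0.998
gripper_force: 0.0
```

Request:
servo_tool(
  steps=[
    {"wx": 0, "wy": 0, "wz": 0, "dx": 0.002, "dy": 0, "dz": 0, "fingers": 1},
    {"wx": 0, "wy": 0, "wz": 0, "dx": 0, "dy": 0, "dz": 0, "fingers": 1},
    {"wx": 0, "wy": 0, "wz": 0, "dx": 0, "dy": 0, "dz": 0, "fingers": 1},
    {"wx": 0, "wy": 0, "wz": 0, "dx": 0, "dy": 0, "dz": 0, "fingers": 1},
    {"wx": 0, "wy": 0, "wz": 0, "dx": 0, "dy": 0, "dz": 0, "fingers": 1},
    {"wx": 0, "wy": 0, "wz": 0, "dx": 0, "dy": 0, "dz": 0, "fingers": 1},
    {"wx": 0, "wy": 0, "wz": 0, "dx": 0, "dy": 0, "dz": 0, "fingers": 1},
    {"wx": 0, "wy": 0, "wz": 0, "dx": 0, "dy": 0, "dz": 0, "fingers": 1},
  ],
  force=12,
)

```text
clock: 2.82
eef_pos: [585.2, 211.7, 46.9]
ee_rot: [0.771, 0.636, -0.0, 0.0]
contact_force: [-0.7, -1.2, 0.0]
width: 0.45
gripper_force: 0.0
```

Request:
servo_tool(
  steps=[
    {"wx": 0, "wy": 0, "wz": 0, "dx": 0, "dy": 0, "dz": 0.002, "fingers": 1},
    {"wx": 0, "wy": 0, "wz": 0, "dx": 0, "dy": 0, "dz": 0.001, "fingers": 1},
    {"wx": 0, "wy": 0, "wz": 0, "dx": 0, "dy": 0, "dz": 0.001, "fingers": 1},
    {"wx": 0, "wy": 0, "wz": 0, "dx": 0, "dy": 0, "dz": 0, "fingers": 1},
    {"wx": 0, "wy": 0, "wz": 0, "dx": 0, "dy": 0, "dz": 0, "fingers": 1},
    {"wx": 0, "wy": 0, "wz": 0, "dx": 0, "dy": 0, "dz": 0, "fingers": 1},
  ],
)

```text
clock: 3.32
eef_pos: [585.2, 211.7, 50.8]
ee_rot: [0.771, 0.636, -0.0, -0.0]
contact_force: [1.7, 0.0, -5.4]
width: 0.328
gripper_force: 12.0
```

```bash
python3 - <<'E'
from h import *
st=monitor.state(); print({k:np.round(st[k],3).tolist() for k in('clock','eef_pos','contact_force','wrist_torque','width','gripper_force')})
E
```

```text
{'clock': 3.317, 'eef_pos': [585.2, 211.702, 50.793], 'contact_force': [1.723, 0.002, -5.371], 'wrist_torque': [0.01, -0.219, 0.262], 'width': 0.328, 'gripper_force': 11.992}
```

Request:
servo_tool(
  steps=[
    {"wx": 0, "wy": 0, "wz": 0, "dx": -0.001, "dy": -0.005, "dz": 0.0004, "fingers": 1},
    {"wx": 0, "wy": 0, "wz": 0, "dx": -0.001, "dy": -0.005, "dz": 0.0004, "fingers": 1},
    {"wx": 0, "wy": 0, "wz": 0, "dx": -0.001, "dy": -0.005, "dz": 0.0004, "fingers": 1},
    {"wx": 0, "wy": 0, "wz": 0, "dx": -0.001, "dy": -0.005, "dz": 0.0004, "fingers": 1},
    {"wx": 0, "wy": 0, "wz": 0, "dx": -0.001, "dy": -0.005, "dz": 0.0004, "fingers": 1},
    {"wx": 0, "wy": 0, "wz": 0, "dx": -0.001, "dy": -0.005, "dz": 0.0004, "fingers": 1},
    {"wx": 0, "wy": 0, "wz": 0, "dx": -0.001, "dy": -0.005, "dz": 0.0004, "fingers": 1},
    {"wx": 0, "wy": 0, "wz": 0, "dx": -0.001, "dy": -0.005, "dz": 0.0004, "fingers": 1},
    {"wx": 0, "wy": 0, "wz": 0, "dx": -0.001, "dy": -0.005, "dz": 0.0004, "fingers": 1},
    {"wx": 0, "wy": 0, "wz": 0, "dx": -0.001, "dy": -0.005, "dz": 0.0004, "fingers": 1},
  ],
)

```text
clock: 4.15
eef_pos: [575.2, 161.3, 55.0]
ee_rot: [0.771, 0.636, 0.0, -0.0]
contact_force: [0.7, 2.8, -3.0]
width: 0.324
gripper_force: 12.0
```

Request:
servo_tool(
  steps=[
    {"wx": 0, "wy": 0, "wz": 0, "dx": 0, "dy": 0, "dz": 0, "fingers": 1},
    {"wx": 0, "wy": 0, "wz": 0, "dx": 0, "dy": 0, "dz": 0, "fingers": 1},
  ],
)

```text
clock: 4.32
eef_pos: [575.1, 161.1, 54.9]
ee_rot: [0.771, 0.636, -0.0, 0.0]
contact_force: [-0.6, -1.8, -2.9]
width: 0.331
gripper_force: 12.0
```

```bash
python3 - <<'E'
from h import *
st=monitor.state(); print({k:np.round(st[k],3).tolist() for k in('clock','eef_pos','contact_force','wrist_torque','width','gripper_force')})
from tube import *
def tilt(c):
    P,H,S,V,s,x,m=tube(c)
    b=m&(V<70)&(abs(x+4)<10); return s[b],P[b][:,2],b.sum()
for n in('wrist','top'):
    s,z,k=tilt(cam(n)); print(n,k)
    for a in range(-200,300,40):
        j=(s>a)&(s<a+40)
        if j.sum()>10: print(a,j.sum(),np.median(z[j]).round(1))
E
```

```text
{'clock': 4.317, 'eef_pos': [575.068, 161.114, 54.923], 'contact_force': [-0.561, -1.766, -2.931], 'wrist_torque': [-0.488, 0.082, 0.071], 'width': 0.331, 'gripper_force': 12.0}
wrist 13964
40 1221 79.7
80 3887 76.8
120 4736 74.2
160 4120 71.7
top 392
-160 16 94.1
-120 54 91.2
-80 86 88.9
-40 120 85.8
0 110 83.6
```

Request:
servo_tool(
  steps=[
    {"wx": 0, "wy": 0, "wz": 0, "dx": -0.001, "dy": -0.005, "dz": 0.0003, "fingers": 1},
    {"wx": 0, "wy": 0, "wz": 0, "dx": -0.001, "dy": -0.005, "dz": 0.0003, "fingers": 1},
    {"wx": 0, "wy": 0, "wz": 0, "dx": -0.001, "dy": -0.005, "dz": 0.0003, "fingers": 1},
    {"wx": 0, "wy": 0, "wz": 0, "dx": -0.001, "dy": -0.005, "dz": 0.0003, "fingers": 1},
    {"wx": 0, "wy": 0, "wz": 0, "dx": -0.001, "dy": -0.005, "dz": 0.0003, "fingers": 1},
    {"wx": 0, "wy": 0, "wz": 0, "dx": -0.001, "dy": -0.005, "dz": 0.0003, "fingers": 1},
    {"wx": 0, "wy": 0, "wz": 0, "dx": 0, "dy": 0, "dz": 0, "fingers": 1},
    {"wx": 0, "wy": 0, "wz": 0, "dx": 0, "dy": 0, "dz": 0, "fingers": 1},
  ],
)

```text
clock: 5.08
eef_pos: [569.3, 130.8, 56.9]
ee_rot: [0.771, 0.636, -0.0, 0.0]
contact_force: [0.6, -5.5, 3.6]
width: 0.327
gripper_force: 12.0
```

Request:
servo_tool(
  steps=[
    {"wx": 0, "wy": 0, "wz": 0, "dx": 0, "dy": 0, "dz": 0, "fingers": 0},
    {"wx": 0, "wy": 0, "wz": 0, "dx": 0, "dy": 0, "dz": 0, "fingers": 0},
    {"wx": 0, "wy": 0, "wz": 0, "dx": 0, "dy": 0, "dz": 0, "fingers": 0},
    {"wx": 0, "wy": 0, "wz": 0, "dx": 0, "dy": 0, "dz": 0, "fingers": 0},
    {"wx": 0, "wy": 0, "wz": 0, "dx": 0, "dy": 0, "dz": 0, "fingers": 0},
    {"wx": 0, "wy": 0, "wz": 0, "dx": 0, "dy": 0, "dz": 0, "fingers": 0},
  ],
)

```text
clock: 5.58
eef_pos: [569.2, 131.8, 56.7]
ee_rot: [0.771, 0.637, -0.0, -0.0]
contact_force: [0.3, -0.0, -0.1]
width: 0.499
gripper_force: 0.0
```

```bash
cat > tilt.py <<'E'
from tube import *
def tilt(n):
    c=cam(n); P,H,S,V,s,x,m=tube(c)
    b=m&(V<70)&(abs(x+4)<10)
    if n=='wrist': b[215:]=0
    S,Z=s[b],P[b][:,2]; f=np.polyfit(S,Z,1)
    for _ in range(4):
        k=abs(Z-np.polyval(f,S))<2.5; f=np.polyfit(S[k],Z[k],1)
    print(n,k.sum(),'slope',f[0].round(4),'z at fulcrum',f[1].round(1),'x off',np.median(x[b]).round(1),'s range',S[k].min().round(),S[k].max().round())
if __name__=='__main__':
    tilt('wrist'); tilt('top')
    st=monitor.state(); print({k:np.round(st[k],3).tolist() for k in('clock','eef_pos','contact_force','width','gripper_force')})
E
python3 tilt.py
```

```text
wrist 5797 slope 0.082 z at fulcrum 84.1 x off 0.0 s range 79.0 155.0
top 67 slope 0.0813 z at fulcrum 84.6 x off 3.2 s range -211.0 -11.0
{'clock': 5.683, 'eef_pos': [569.185, 131.801, 56.672], 'contact_force': [-0.1, -0.181, 0.059], 'width': 0.504, 'gripper_force': 0.0}
```

It has tipped past balance onto the -y rest (slope +0.082). I'll re-grip and slide it back 10 mm towards +y.

Request:
servo_tool(
  steps=[
    {"wx": 0, "wy": 0, "wz": 0, "dx": 0, "dy": 0, "dz": 0, "fingers": 1},
    {"wx": 0, "wy": 0, "wz": 0, "dx": 0, "dy": 0, "dz": 0, "fingers": 1},
    {"wx": 0, "wy": 0, "wz": 0, "dx": 0, "dy": 0, "dz": 0, "fingers": 1},
    {"wx": 0, "wy": 0, "wz": 0, "dx": 0, "dy": 0, "dz": 0, "fingers": 1},
    {"wx": 0, "wy": 0, "wz": 0, "dx": 0, "dy": 0, "dz": 0, "fingers": 1},
    {"wx": 0, "wy": 0, "wz": 0, "dx": 0.001, "dy": 0.005, "dz": 0.0004, "fingers": 1},
    {"wx": 0, "wy": 0, "wz": 0, "dx": 0.001, "dy": 0.005, "dz": 0.0004, "fingers": 1},
    {"wx": 0, "wy": 0, "wz": 0, "dx": 0, "dy": 0, "dz": 0, "fingers": 1},
    {"wx": 0, "wy": 0, "wz": 0, "dx": 0, "dy": 0, "dz": 0, "fingers": 1},
  ],
)

```text
clock: 6.43
eef_pos: [571.1, 142.1, 57.5]
ee_rot: [0.771, 0.636, 0.0, -0.0]
contact_force: [-1.6, 3.7, 2.0]
width: 0.329
gripper_force: 12.0
```

Request:
servo_tool(
  steps=[
    {"wx": 0, "wy": 0, "wz": 0, "dx": 0, "dy": 0, "dz": 0, "fingers": 0},
    {"wx": 0, "wy": 0, "wz": 0, "dx": 0, "dy": 0, "dz": 0, "fingers": 0},
    {"wx": 0, "wy": 0, "wz": 0, "dx": 0, "dy": 0, "dz": 0, "fingers": 0},
    {"wx": 0, "wy": 0, "wz": 0, "dx": 0, "dy": 0, "dz": 0, "fingers": 0},
    {"wx": 0, "wy": 0, "wz": 0, "dx": 0, "dy": 0, "dz": 0, "fingers": 0},
    {"wx": 0, "wy": 0, "wz": 0, "dx": 0, "dy": 0, "dz": 0, "fingers": 0},
    {"wx": 0, "wy": 0, "wz": 0, "dx": 0, "dy": 0, "dz": 0, "fingers": 0},
  ],
)

```text
clock: 7.02
eef_pos: [571.2, 141.7, 57.5]
ee_rot: [0.771, 0.636, 0.0, 0.0]
contact_force: [0.3, -0.2, 0.8]
width: 0.5
gripper_force: 0.0
```

```bash
python3 tilt.py
```

```text
wrist 11201 slope 0.0428 z at fulcrum 83.8 x off -3.8 s range 88.0 167.0
top 29 slope 0.0417 z at fulcrum 85.4 x off 3.5 s range -128.0 3.0
{'clock': 7.117, 'eef_pos': [571.225, 141.714, 57.508], 'contact_force': [-0.619, 0.61, 0.35], 'width': 0.5, 'gripper_force': 0.0}
```

Request:
servo_tool(
  steps=[
    {"wx": 0, "wy": 0, "wz": 0, "dx": 0, "dy": 0, "dz": 0, "fingers": 0},
    {"wx": 0, "wy": 0, "wz": 0, "dx": 0, "dy": 0, "dz": 0, "fingers": 0},
    {"wx": 0, "wy": 0, "wz": 0, "dx": 0, "dy": 0, "dz": 0, "fingers": 0},
    {"wx": 0, "wy": 0, "wz": 0, "dx": 0, "dy": 0, "dz": 0, "fingers": 0},
    {"wx": 0, "wy": 0, "wz": 0, "dx": 0, "dy": 0, "dz": 0, "fingers": 0},
    {"wx": 0, "wy": 0, "wz": 0, "dx": 0, "dy": 0, "dz": 0, "fingers": 0},
    {"wx": 0, "wy": 0, "wz": 0, "dx": 0, "dy": 0, "dz": 0, "fingers": 0},
  ],
)

```text
clock: 7.7
eef_pos: [571.2, 141.7, 57.5]
ee_rot: [0.771, 0.636, -0.0, 0.0]
contact_force: [0.5, -0.3, 1.1]
width: 0.499
gripper_force: 0.0
```

```bash
python3 tilt.py
```

```text
wrist 11053 slope 0.008 z at fulcrum 83.5 x off -3.9 s range 87.0 169.0
top 78 slope -0.0233 z at fulcrum 83.3 x off 2.5 s range -117.0 3.0
{'clock': 7.8, 'eef_pos': [571.237, 141.724, 57.516], 'contact_force': [-0.856, 0.021, 0.235], 'width': 0.499, 'gripper_force': 0.0}
```

It's slowly coming level, so its weight sits only just inside the -6 mm edge. I'll shift it about 5 mm more to +y to centre it.

Request:
servo_tool(
  steps=[
    {"wx": 0, "wy": 0, "wz": 0, "dx": 0, "dy": 0, "dz": 0, "fingers": 1},
    {"wx": 0, "wy": 0, "wz": 0, "dx": 0, "dy": 0, "dz": 0, "fingers": 1},
    {"wx": 0, "wy": 0, "wz": 0, "dx": 0, "dy": 0, "dz": 0, "fingers": 1},
    {"wx": 0, "wy": 0, "wz": 0, "dx": 0, "dy": 0, "dz": 0, "fingers": 1},
    {"wx": 0, "wy": 0, "wz": 0, "dx": 0, "dy": 0, "dz": 0, "fingers": 1},
    {"wx": 0, "wy": 0, "wz": 0, "dx": 0.0005, "dy": 0.0025, "dz": 0, "fingers": 1},
    {"wx": 0, "wy": 0, "wz": 0, "dx": 0.0005, "dy": 0.0025, "dz": 0, "fingers": 1},
    {"wx": 0, "wy": 0, "wz": 0, "dx": 0, "dy": 0, "dz": 0, "fingers": 1},
    {"wx": 0, "wy": 0, "wz": 0, "dx": 0, "dy": 0, "dz": 0, "fingers": 1},
  ],
)

```text
clock: 8.55
eef_pos: [572.2, 147.0, 57.4]
ee_rot: [0.771, 0.637, 0.0, -0.0]
contact_force: [-0.6, 0.4, -0.7]
width: 0.328
gripper_force: 12.0
```

Request:
servo_tool(
  steps=[
    {"wx": 0, "wy": 0, "wz": 0, "dx": 0, "dy": 0, "dz": 0, "fingers": 0},
    {"wx": 0, "wy": 0, "wz": 0, "dx": 0, "dy": 0, "dz": 0, "fingers": 0},
    {"wx": 0, "wy": 0, "wz": 0, "dx": 0, "dy": 0, "dz": 0, "fingers": 0},
    {"wx": 0, "wy": 0, "wz": 0, "dx": 0, "dy": 0, "dz": 0, "fingers": 0},
    {"wx": 0, "wy": 0, "wz": 0, "dx": 0, "dy": 0, "dz": 0, "fingers": 0},
    {"wx": 0, "wy": 0, "wz": 0, "dx": 0, "dy": 0, "dz": 0, "fingers": 0},
    {"wx": 0, "wy": 0, "wz": 0, "dx": 0, "dy": 0, "dz": 0, "fingers": 0},
    {"wx": 0, "wy": 0, "wz": 0, "dx": 0, "dy": 0, "dz": 0, "fingers": 0},
    {"wx": 0, "wy": 0, "wz": 0, "dx": 0, "dy": 0, "dz": 0, "fingers": 0},
    {"wx": 0, "wy": 0, "wz": 0, "dx": 0, "dy": 0, "dz": 0, "fingers": 0},
    {"wx": 0, "wy": 0, "wz": 0, "dx": 0, "dy": 0, "dz": 0, "fingers": 0},
    {"wx": 0, "wy": 0, "wz": 0, "dx": 0, "dy": 0, "dz": 0, "fingers": 0},
  ],
)

```text
clock: 9.55
eef_pos: [572.2, 146.7, 57.5]
ee_rot: [0.771, 0.636, 0.0, 0.0]
contact_force: [0.2, 0.1, -0.1]
width: 0.506
gripper_force: 0.0
```

```bash
python3 tilt.py
```

```text
wrist 10218 slope -0.0822 z at fulcrum 83.9 x off -4.2 s range 90.0 179.0
top 343 slope -0.0801 z at fulcrum 84.7 x off -1.7 s range -186.0 10.0
{'clock': 9.65, 'eef_pos': [572.211, 146.738, 57.534], 'contact_force': [0.396, 0.205, 0.456], 'width': 0.499, 'gripper_force': 0.0}
```

It tipped to +y this time. I'll lower a little, slide it back 2.5 mm, release, and watch the tilt over time.

Request:
servo_tool(
  steps=[
    {"wx": 0, "wy": 0, "wz": 0, "dx": 0, "dy": 0, "dz": -0.006, "fingers": 0},
    {"wx": 0, "wy": 0, "wz": 0, "dx": 0, "dy": 0, "dz": 0, "fingers": 1},
    {"wx": 0, "wy": 0, "wz": 0, "dx": 0, "dy": 0, "dz": 0, "fingers": 1},
    {"wx": 0, "wy": 0, "wz": 0, "dx": 0, "dy": 0, "dz": 0, "fingers": 1},
    {"wx": 0, "wy": 0, "wz": 0, "dx": 0, "dy": 0, "dz": 0, "fingers": 1},
    {"wx": 0, "wy": 0, "wz": 0, "dx": 0, "dy": 0, "dz": 0, "fingers": 1},
    {"wx": 0, "wy": 0, "wz": 0, "dx": -0.0005, "dy": -0.0025, "dz": 0.0002, "fingers": 1},
    {"wx": 0, "wy": 0, "wz": 0, "dx": 0, "dy": 0, "dz": 0, "fingers": 1},
    {"wx": 0, "wy": 0, "wz": 0, "dx": 0, "dy": 0, "dz": 0, "fingers": 1},
  ],
)

```text
clock: 10.4
eef_pos: [571.8, 144.2, 51.8]
ee_rot: [0.771, 0.636, 0.0, 0.0]
contact_force: [0.8, 1.3, -3.5]
width: 0.328
gripper_force: 12.0
```

Request:
servo_tool(
  steps=[
    {"wx": 0, "wy": 0, "wz": 0, "dx": 0, "dy": 0, "dz": 0, "fingers": 0},
    {"wx": 0, "wy": 0, "wz": 0, "dx": 0, "dy": 0, "dz": 0, "fingers": 0},
    {"wx": 0, "wy": 0, "wz": 0, "dx": 0, "dy": 0, "dz": 0, "fingers": 0},
  ],
)

```text
clock: 10.65
eef_pos: [571.8, 144.1, 51.8]
ee_rot: [0.771, 0.636, 0.0, 0.0]
contact_force: [0.4, -0.5, 0.0]
width: 0.49
gripper_force: 0.0
```

```bash
python3 - <<'E'
from tilt import *
for i in range(12):
    tilt('wrist')
    if i%4==0: print(monitor.state()['clock'],monitor.state()['eef_pos'])
E
```

```text
wrist 10739 slope -0.0698 z at fulcrum 83.8 x off -4.1 s range 89.0 174.0
10.7 [571.78693072 144.13783667  51.80652773]
wrist 10777 slope -0.0671 z at fulcrum 83.9 x off -4.1 s range 89.0 173.0
wrist 10770 slope -0.0635 z at fulcrum 83.8 x off -4.1 s range 89.0 173.0
wrist 10832 slope -0.06 z at fulcrum 83.8 x off -4.2 s range 89.0 173.0
wrist 10856 slope -0.0557 z at fulcrum 83.8 x off -4.2 s range 89.0 173.0
10.9 [571.72415417 144.18803228  51.71920025]
wrist 10913 slope -0.0502 z at fulcrum 83.7 x off -4.2 s range 90.0 173.0
wrist 10965 slope -0.0447 z at fulcrum 83.7 x off -4.2 s range 90.0 172.0
wrist 11066 slope -0.0379 z at fulcrum 83.7 x off -3.8 s range 90.0 172.0
wrist 11112 slope -0.0304 z at fulcrum 83.6 x off -4.2 s range 90.0 172.0
11.1 [571.72226179 144.22725447  51.71766899]
wrist 11187 slope -0.0229 z at fulcrum 83.6 x off -3.8 s range 90.0 171.0
wrist 11282 slope -0.0146 z at fulcrum 83.6 x off -3.8 s range 90.0 171.0
wrist 11351 slope -0.0072 z at fulcrum 83.6 x off -3.9 s range 91.0 171.0
```

Request:
servo_tool(
  steps=[
    {"wx": 0, "wy": 0, "wz": 0, "dx": 0, "dy": 0, "dz": 0, "fingers": 0},
    {"wx": 0, "wy": 0, "wz": 0, "dx": 0, "dy": 0, "dz": 0, "fingers": 0},
  ],
)

```text
clock: 11.42
eef_pos: [571.7, 144.2, 51.7]
ee_rot: [0.771, 0.636, 0.0, 0.0]
contact_force: [-0.1, 0.2, -0.4]
width: 0.498
gripper_force: 0.0
```

```bash
python3 - <<'E'
from tilt import *
for i in range(10):
    tilt('wrist')
print(monitor.state()['clock'])
E
```

```text
wrist 11213 slope -0.021 z at fulcrum 83.6 x off -3.8 s range 90.0 171.0
wrist 11145 slope -0.0283 z at fulcrum 83.7 x off -3.8 s range 90.0 171.0
wrist 11100 slope -0.0349 z at fulcrum 83.7 x off -3.8 s range 90.0 172.0
wrist 11034 slope -0.0407 z at fulcrum 83.7 x off -3.8 s range 90.0 172.0
wrist 10968 slope -0.0454 z at fulcrum 83.7 x off -3.8 s range 90.0 172.0
wrist 10909 slope -0.0495 z at fulcrum 83.7 x off -3.8 s range 90.0 173.0
wrist 10882 slope -0.053 z at fulcrum 83.7 x off -4.2 s range 90.0 173.0
wrist 10867 slope -0.056 z at fulcrum 83.8 x off -4.0 s range 90.0 173.0
wrist 10836 slope -0.0582 z at fulcrum 83.8 x off -3.8 s range 89.0 173.0
wrist 10821 slope -0.0597 z at fulcrum 83.8 x off -3.8 s range 89.0 173.0
11.9167
```

The tube is rocking: it bounces on the flat and swings back towards +y. I'll grip it, slide 1.5 mm to -y, level it in the grip, then release.

Request:
servo_tool(
  steps=[
    {"wx": 0, "wy": 0, "wz": 0, "dx": 0, "dy": 0, "dz": 0, "fingers": 1},
    {"wx": 0, "wy": 0, "wz": 0, "dx": 0, "dy": 0, "dz": 0, "fingers": 1},
    {"wx": 0, "wy": 0, "wz": 0, "dx": 0, "dy": 0, "dz": 0, "fingers": 1},
    {"wx": 0, "wy": 0, "wz": 0, "dx": 0, "dy": 0, "dz": 0, "fingers": 1},
    {"wx": 0, "wy": 0, "wz": 0, "dx": -0.0003, "dy": -0.0015, "dz": 0.0001, "fingers": 1},
    {"wx": 0, "wy": 0, "wz": 0, "dx": 0, "dy": 0, "dz": 0, "fingers": 1},
    {"wx": 0, "wy": 0, "wz": 0, "dx": 0, "dy": 0, "dz": 0, "fingers": 1},
  ],
)

```text
clock: 12.5
eef_pos: [571.5, 142.9, 51.9]
ee_rot: [0.771, 0.636, 0.0, -0.0]
contact_force: [1.2, 3.8, -0.5]
width: 0.327
gripper_force: 12.0
```

```bash
python3 tilt.py
```

```text
wrist 10869 slope -0.055 z at fulcrum 83.7 x off -4.1 s range 88.0 172.0
top 162 slope -0.0682 z at fulcrum 83.7 x off -0.1 s range -179.0 3.0
{'clock': 12.6, 'eef_pos': [571.54, 142.842, 51.842], 'contact_force': [0.179, 3.78, -0.759], 'width': 0.326, 'gripper_force': 12.0}
```

Request:
servo_tool(
  steps=[
    {"wx": 0, "wy": 0, "wz": 0, "dx": 0, "dy": 0, "dz": 0.001, "fingers": 1},
    {"wx": 0, "wy": 0, "wz": 0, "dx": 0, "dy": 0, "dz": 0.001, "fingers": 1},
    {"wx": 0, "wy": 0, "wz": 0, "dx": 0, "dy": 0, "dz": 0.001, "fingers": 1},
    {"wx": 0, "wy": 0, "wz": 0, "dx": 0, "dy": 0, "dz": 0, "fingers": 1},
  ],
)

```text
clock: 12.93
eef_pos: [571.4, 142.4, 54.9]
ee_rot: [0.771, 0.636, -0.0, 0.0]
contact_force: [0.7, -2.4, -1.6]
width: 0.328
gripper_force: 12.0
```

```bash
python3 tilt.py
```

```text
wrist 11139 slope -0.0043 z at fulcrum 83.6 x off -3.8 s range 88.0 169.0
top 39 slope -0.0215 z at fulcrum 83.3 x off 3.0 s range -128.0 3.0
{'clock': 13.033, 'eef_pos': [571.369, 142.367, 54.903], 'contact_force': [0.304, -3.83, 0.463], 'width': 0.329, 'gripper_force': 12.0}
```

Request:
servo_tool(
  steps=[
    {"wx": 0, "wy": 0, "wz": 0, "dx": 0, "dy": 0, "dz": 0.0002, "fingers": 1},
    {"wx": 0, "wy": 0, "wz": 0, "dx": 0, "dy": 0, "dz": 0, "fingers": 1},
    {"wx": 0, "wy": 0, "wz": 0, "dx": 0, "dy": 0, "dz": 0, "fingers": 0},
    {"wx": 0, "wy": 0, "wz": 0, "dx": 0, "dy": 0, "dz": 0, "fingers": 0},
    {"wx": 0, "wy": 0, "wz": 0, "dx": 0, "dy": 0, "dz": 0, "fingers": 0},
  ],
)

```text
clock: 13.45
eef_pos: [571.4, 142.9, 55.1]
ee_rot: [0.771, 0.636, 0.0, -0.0]
contact_force: [-0.3, -0.7, -0.2]
width: 0.491
gripper_force: 0.0
```

```bash
python3 - <<'E'
from tilt import *
for i in range(20):
    tilt('wrist')
print(monitor.state()['clock'],monitor.state()['eef_pos'])
E
```

```text
wrist 11100 slope -0.0073 z at fulcrum 83.6 x off -3.9 s range 88.0 170.0
wrist 11113 slope -0.0052 z at fulcrum 83.6 x off -3.9 s range 88.0 170.0
wrist 11154 slope -0.0041 z at fulcrum 83.6 x off -3.9 s range 88.0 170.0
wrist 11117 slope -0.0041 z at fulcrum 83.6 x off -3.9 s range 88.0 170.0
wrist 11119 slope -0.0054 z at fulcrum 83.6 x off -3.9 s range 88.0 170.0
wrist 11107 slope -0.0071 z at fulcrum 83.6 x off -3.9 s range 88.0 170.0
wrist 11090 slope -0.0076 z at fulcrum 83.6 x off -3.9 s range 88.0 170.0
wrist 11100 slope -0.0075 z at fulcrum 83.6 x off -3.9 s range 88.0 170.0
wrist 11106 slope -0.0064 z at fulcrum 83.7 x off -3.9 s range 88.0 170.0
wrist 11133 slope -0.0046 z at fulcrum 83.6 x off -3.9 s range 88.0 170.0
wrist 11120 slope -0.0043 z at fulcrum 83.6 x off -3.8 s range 88.0 170.0
wrist 11125 slope -0.0053 z at fulcrum 83.6 x off -3.8 s range 88.0 170.0
wrist 11097 slope -0.0062 z at fulcrum 83.6 x off -3.8 s range 88.0 170.0
wrist 11122 slope -0.0068 z at fulcrum 83.5 x off -3.8 s range 88.0 170.0
wrist 11097 slope -0.0074 z at fulcrum 83.6 x off -3.8 s range 88.0 170.0
wrist 11102 slope -0.0064 z at fulcrum 83.6 x off -3.8 s range 88.0 170.0
wrist 11114 slope -0.0051 z at fulcrum 83.6 x off -3.8 s range 88.0 170.0
wrist 11107 slope -0.0043 z at fulcrum 83.6 x off -3.8 s range 88.0 170.0
wrist 11124 slope -0.0048 z at fulcrum 83.6 x off -3.8 s range 88.0 170.0
wrist 11104 slope -0.0061 z at fulcrum 83.6 x off -3.8 s range 88.0 170.0
14.45 [571.43224115 142.72755053  55.03034314]
```

The tube is balanced: slope about -0.006 and steady. I'll open, rise and travel to the clip.

Request:
servo_tool(
  steps=[
    {"wx": 0, "wy": 0, "wz": 0, "dx": 0, "dy": 0, "dz": 0, "fingers": -1},
    {"wx": 0, "wy": 0, "wz": 0, "dx": 0, "dy": 0, "dz": 0, "fingers": -1},
    {"wx": 0, "wy": 0, "wz": 0, "dx": 0, "dy": 0, "dz": 0.015, "fingers": -1},
    {"wx": 0, "wy": 0, "wz": 0, "dx": 0, "dy": 0, "dz": 0.03, "fingers": -1},
    {"wx": 0, "wy": 0, "wz": 0, "dx": 0, "dy": 0, "dz": 0.04, "fingers": -1},
    {"wx": 0, "wy": 0, "wz": 0, "dx": 0, "dy": 0, "dz": 0.04, "fingers": -1},
    {"wx": 0, "wy": 0, "wz": 0, "dx": 0, "dy": 0, "dz": 0.035, "fingers": -1},
    {"wx": 0, "wy": 0, "wz": 0, "dx": 0, "dy": 0, "dz": 0, "fingers": -1},
  ],
)

```text
clock: 15.12
eef_pos: [574.5, 143.2, 222.1]
ee_rot: [0.771, 0.636, 0.004, 0.003]
contact_force: [1.2, 1.0, 0.7]
width: 0.998
gripper_force: 0.0
```

```bash
python3 - <<'E'
from tilt import *
import pickle
tilt('wrist'); t=cam('top','top2.png'); pickle.dump(t,open('t2.pkl','wb')); print(monitor.state()['eef_pos'])
E
```

```text
wrist 4097 slope -0.0055 z at fulcrum 83.6 x off -3.2 s range 45.0 202.0
[572.11945876 142.82924739 216.56649816]
```

Request:
servo_tool(
  steps=[
    {"wx": 0, "wy": 0, "wz": -0.0325, "dx": -0.011, "dy": -0.039, "dz": 0, "fingers": -1},
    {"wx": 0, "wy": 0, "wz": -0.0325, "dx": -0.011, "dy": -0.039, "dz": 0, "fingers": -1},
    {"wx": 0, "wy": 0, "wz": -0.0325, "dx": -0.011, "dy": -0.039, "dz": 0, "fingers": -1},
    {"wx": 0, "wy": 0, "wz": -0.0325, "dx": -0.011, "dy": -0.039, "dz": 0, "fingers": -1},
    {"wx": 0, "wy": 0, "wz": -0.0325, "dx": -0.011, "dy": -0.039, "dz": 0, "fingers": -1},
    {"wx": 0, "wy": 0, "wz": -0.0325, "dx": -0.011, "dy": -0.039, "dz": 0, "fingers": -1},
    {"wx": 0, "wy": 0, "wz": -0.0325, "dx": -0.011, "dy": -0.039, "dz": 0, "fingers": -1},
    {"wx": 0, "wy": 0, "wz": -0.0325, "dx": -0.011, "dy": -0.039, "dz": 0, "fingers": -1},
    {"wx": 0, "wy": 0, "wz": -0.0325, "dx": -0.011, "dy": -0.039, "dz": 0, "fingers": -1},
    {"wx": 0, "wy": 0, "wz": -0.0325, "dx": -0.011, "dy": -0.039, "dz": 0, "fingers": -1},
    {"wx": 0, "wy": 0, "wz": -0.0325, "dx": -0.011, "dy": -0.039, "dz": 0, "fingers": -1},
    {"wx": 0, "wy": 0, "wz": -0.0325, "dx": -0.011, "dy": -0.039, "dz": 0, "fingers": -1},
  ],
)

```text
clock: 16.22
eef_pos: [437.8, -326.6, 213.7]
ee_rot: [0.88, 0.474, -0.0, -0.001]
contact_force: [1.3, -0.8, -0.3]
width: 1.001
gripper_force: 0.0
```

Request:
servo_tool(
  steps=[
    {"wx": 0, "wy": 0, "wz": 0, "dx": 0, "dy": -0.039, "dz": 0, "fingers": -1},
    {"wx": 0, "wy": 0, "wz": 0, "dx": 0, "dy": 0, "dz": 0, "fingers": -1},
    {"wx": 0, "wy": 0, "wz": 0, "dx": 0, "dy": 0, "dz": 0, "fingers": -1},
  ],
)

```text
clock: 16.47
eef_pos: [438.4, -365.6, 213.3]
ee_rot: [0.881, 0.474, -0.0, -0.001]
contact_force: [0.2, 1.4, -0.5]
width: 0.996
gripper_force: 0.0
```

```bash
python3 - <<'E'
from h import *
w=cam('wrist','w2.png'); P,q=cloud(w); st=monitor.state(); print(st['clock'],st['eef_pos'],R.from_quat(st['ee_rot']).as_matrix().round(3).tolist())
H,S,V=cv2.split(cv2.cvtColor(w['pixels'],cv2.COLOR_RGB2HSV))
red=((H<6)|(H>174))&(S>170)&(V>90)
n,l,s,c=cv2.connectedComponentsWithStats(red.astype(np.uint8))
for i in range(1,n):
    if s[i,4]<100: continue
    Q=P[l==i]
    for a,b in((12,24),(42,60)):
        k=(Q[:,2]>a)&(Q[:,2]<b)
        if k.sum()>20: print(c[i].round(),s[i].tolist(),a,k.sum(),np.median(Q[k][:,2]),cv2.minAreaRect(Q[k][:,:2].astype(np.float32)))
E
```

```text
16.5167 [ 438.6253829  -364.08194499  213.51492436] [[0.55, 0.835, -0.002], [0.835, -0.55, 0.002], [0.001, -0.003, -1.0]]
[335.  16.] [309, 0, 63, 43, 1389] 12 851 19.550974825495473 ((576.4044799804688, -253.6668243408203), (54.2384147644043, 28.47942543029785), 10.211591720581055)
[335.  16.] [309, 0, 63, 43, 1389] 42 164 50.07727977141218 ((572.605712890625, -259.47637939453125), (11.933588981628418, 25.94620132446289), 54.30384826660156)
[290. 105.] [277, 98, 26, 18, 192] 12 43 13.417909136586218 ((487.8937683105469, -302.98773193359375), (16.587032318115234, 23.82958984375), 56.81281280517578)
[290. 105.] [277, 98, 26, 18, 192] 42 148 46.82846512905206 ((485.24530029296875, -302.00347900390625), (14.263571739196777, 19.211769104003906), 56.537471771240234)
[299. 215.] [286, 196, 26, 43, 603] 12 66 19.882471494546138 ((432.9522705078125, -401.5334777832031), (45.20109558105469, 24.012359619140625), 48.52116394042969)
[299. 215.] [286, 196, 26, 43, 603] 42 102 51.81698279307591 ((438.1836853027344, -384.8155822753906), (27.263797760009766, 13.22057819366455), 4.232669353485107)
```

View pics/w2.png

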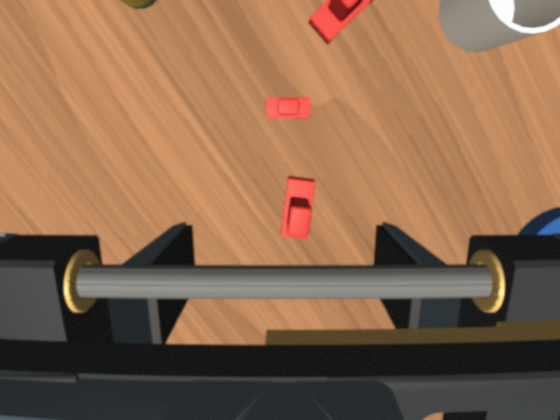

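The wrist view shows the small clip at pixel (288,107), square to the tool. Its tab is 14x19 mm, centred at (485,-302). I'm moving over it and down.

Request:
servo_tool(
  steps=[
    {"wx": 0, "wy": 0, "wz": 0, "dx": 0.0155, "dy": 0.0207, "dz": 0, "fingers": -1},
    {"wx": 0, "wy": 0, "wz": 0, "dx": 0.0155, "dy": 0.0207, "dz": 0, "fingers": -1},
    {"wx": 0, "wy": 0, "wz": 0, "dx": 0.0155, "dy": 0.0207, "dz": 0, "fingers": -1},
    {"wx": 0, "wy": 0, "wz": 0, "dx": 0, "dy": 0, "dz": -0.035, "fingers": -1},
    {"wx": 0, "wy": 0, "wz": 0, "dx": 0, "dy": 0, "dz": -0.035, "fingers": -1},
    {"wx": 0, "wy": 0, "wz": 0, "dx": 0, "dy": 0, "dz": -0.035, "fingers": -1},
    {"wx": 0, "wy": 0, "wz": 0, "dx": 0, "dy": 0, "dz": -0.03, "fingers": -1},
    {"wx": 0, "wy": 0, "wz": 0, "dx": 0, "dy": 0, "dz": -0.025, "fingers": -1},
    {"wx": 0, "wy": 0, "wz": 0, "dx": 0, "dy": 0, "dz": -0.02, "fingers": -1},
    {"wx": 0, "wy": 0, "wz": 0, "dx": 0, "dy": 0, "dz": -0.008, "fingers": -1},
    {"wx": 0, "wy": 0, "wz": 0, "dx": 0, "dy": 0, "dz": 0, "fingers": -1},
    {"wx": 0, "wy": 0, "wz": 0, "dx": 0, "dy": 0, "dz": 0, "fingers": -1},
  ],
)

```text
clock: 17.52
eef_pos: [486.0, -301.4, 27.4]
ee_rot: [0.88, 0.475, -0.0, -0.0]
contact_force: [0.4, -0.3, 0.2]
width: 1.002
gripper_force: 0.0
```

Request:
servo_tool(
  steps=[
    {"wx": 0, "wy": 0, "wz": 0, "dx": -0.0006, "dy": -0.0006, "dz": -0.002, "fingers": 1},
    {"wx": 0, "wy": 0, "wz": 0, "dx": 0, "dy": 0, "dz": 0, "fingers": 1},
    {"wx": 0, "wy": 0, "wz": 0, "dx": 0, "dy": 0, "dz": 0, "fingers": 1},
    {"wx": 0, "wy": 0, "wz": 0, "dx": 0, "dy": 0, "dz": 0, "fingers": 1},
    {"wx": 0, "wy": 0, "wz": 0, "dx": 0, "dy": 0, "dz": 0, "fingers": 1},
    {"wx": 0, "wy": 0, "wz": 0, "dx": 0, "dy": 0, "dz": 0, "fingers": 1},
    {"wx": 0, "wy": 0, "wz": 0, "dx": 0, "dy": 0, "dz": 0, "fingers": 1},
    {"wx": 0, "wy": 0, "wz": 0, "dx": 0, "dy": 0, "dz": 0, "fingers": 1},
    {"wx": 0, "wy": 0, "wz": 0, "dx": 0, "dy": 0, "dz": 0, "fingers": 1},
    {"wx": 0, "wy": 0, "wz": 0, "dx": 0, "dy": 0, "dz": 0, "fingers": 1},
    {"wx": 0, "wy": 0, "wz": 0, "dx": 0, "dy": 0, "dz": 0, "fingers": 1},
    {"wx": 0, "wy": 0, "wz": 0, "dx": 0, "dy": 0, "dz": 0, "fingers": 1},
  ],
  force=15,
)

```text
clock: 18.52
eef_pos: [485.3, -302.8, 25.0]
ee_rot: [0.88, 0.475, -0.0, -0.0]
contact_force: [0.0, -0.3, -0.5]
width: 0.221
gripper_force: 15.0
```

Request:
servo_tool(
  steps=[
    {"wx": 0, "wy": 0, "wz": 0, "dx": 0, "dy": 0, "dz": 0.02, "fingers": 1},
    {"wx": 0, "wy": 0, "wz": 0, "dx": 0, "dy": 0, "dz": 0.035, "fingers": 1},
    {"wx": 0, "wy": 0, "wz": 0, "dx": 0, "dy": 0, "dz": 0.035, "fingers": 1},
    {"wx": 0, "wy": 0, "wz": 0, "dx": 0, "dy": 0, "dz": 0.035, "fingers": 1},
    {"wx": 0, "wy": 0, "wz": 0, "dx": 0, "dy": 0, "dz": 0.035, "fingers": 1},
    {"wx": 0, "wy": 0, "wz": 0, "dx": 0, "dy": 0, "dz": 0.02, "fingers": 1},
    {"wx": 0, "wy": 0, "wz": 0, "dx": 0, "dy": 0, "dz": 0, "fingers": 1},
  ],
)

```text
clock: 19.1
eef_pos: [487.0, -304.1, 209.7]
ee_rot: [0.88, 0.475, 0.001, 0.003]
contact_force: [0.6, -0.1, -0.6]
width: 0.22
gripper_force: 15.0
```

```bash
python3 - <<'E'
import pickle
from tube import *
# refine fulcrum from first & second top view: yellow rests and cheeks
for fn in('c0.pkl','t2.pkl'):
    o=pickle.load(open(fn,'rb')); t=o[0] if isinstance(o,tuple) else o
    P,H,S,V,s,x,m=tube(t)
    for nm,mk in(('yellow',(H>=20)&(H<33)&(S>180)&(V>140)&(abs(x)<40)&(abs(s)<220)&(P[...,2]<58)&(P[...,2]>30)),
                 ('cheek',(S<80)&(V>110)&(abs(x)<32)&(abs(s)<40)&(P[...,2]>50)),('blue',(H>103)&(H<122)&(S>150)&(abs(x)<50)&(abs(s)<200)&(P[...,2]<20))):
        n,l,st,c=cv2.connectedComponentsWithStats(mk.astype(np.uint8))
        for i in range(1,n):
            if st[i,4]>5: k=l==i; print(fn,nm,c[i].round(),st[i,4],'s',np.percentile(s[k],[2,98]).round(1),'x',np.percentile(x[k],[2,98]).round(1),'z',np.median(P[k][:,2]).round(1))
E
```

```text
c0.pkl yellow [312. 240.] 37 s [-156.2 -147.4] x [-13.1   8.8] z 47.7
c0.pkl cheek [251. 221.] 11 s [-6.3  4.6] x [13.  16.6] z 69.0
c0.pkl cheek [249. 235.] 25 s [-9.2  3.7] x [-26.2 -16.5] z 67.6
c0.pkl blue [254. 231.] 1649 s [-170.   156.5] x [-35.6  28.5] z 12.1
t2.pkl cheek [208. 206.] 2314 s [-19.6  38.6] x [-30.8  30.1] z 620.2
t2.pkl cheek [251. 221.] 16 s [-6.1  4.8] x [10.7 16.6] z 64.6
t2.pkl cheek [249. 236.] 18 s [-7.8  4.1] x [-25.6 -18.2] z 68.1
t2.pkl blue [283. 225.] 476 s [-167.4   31.1] x [13.5 29.5] z 12.0
t2.pkl blue [280. 244.] 445 s [-165.3   27.7] x [-35.6 -19.9] z 12.3
```

The clip is held (width 0.22, about 20 mm) and lifted. I'm carrying it above the fulcrum at about (560.8,82).

Request:
servo_tool(
  steps=[
    {"wx": 0, "wy": 0, "wz": 0.0326, "dx": 0.006, "dy": 0.032, "dz": 0, "fingers": 1},
    {"wx": 0, "wy": 0, "wz": 0.0326, "dx": 0.006, "dy": 0.032, "dz": 0, "fingers": 1},
    {"wx": 0, "wy": 0, "wz": 0.0326, "dx": 0.006, "dy": 0.032, "dz": 0, "fingers": 1},
    {"wx": 0, "wy": 0, "wz": 0.0326, "dx": 0.006, "dy": 0.032, "dz": 0, "fingers": 1},
    {"wx": 0, "wy": 0, "wz": 0.0326, "dx": 0.006, "dy": 0.032, "dz": 0, "fingers": 1},
    {"wx": 0, "wy": 0, "wz": 0.0326, "dx": 0.006, "dy": 0.032, "dz": 0, "fingers": 1},
    {"wx": 0, "wy": 0, "wz": 0.0326, "dx": 0.006, "dy": 0.032, "dz": 0, "fingers": 1},
    {"wx": 0, "wy": 0, "wz": 0.0326, "dx": 0.006, "dy": 0.032, "dz": 0, "fingers": 1},
    {"wx": 0, "wy": 0, "wz": 0.0326, "dx": 0.006, "dy": 0.032, "dz": 0, "fingers": 1},
    {"wx": 0, "wy": 0, "wz": 0.0326, "dx": 0.006, "dy": 0.032, "dz": 0, "fingers": 1},
    {"wx": 0, "wy": 0, "wz": 0.0326, "dx": 0.006, "dy": 0.032, "dz": 0, "fingers": 1},
    {"wx": 0, "wy": 0, "wz": 0.0326, "dx": 0.006, "dy": 0.032, "dz": 0, "fingers": 1},
  ],
)

```text
clock: 20.1
eef_pos: [557.0, 82.9, 204.4]
ee_rot: [0.77, 0.638, -0.0, -0.0]
contact_force: [1.4, 0.3, -0.8]
width: 0.215
gripper_force: 15.0
```

Request:
servo_tool(
  steps=[
    {"wx": 0, "wy": 0, "wz": 0, "dx": 0, "dy": 0, "dz": 0, "fingers": 1},
    {"wx": 0, "wy": 0, "wz": 0, "dx": 0, "dy": 0, "dz": 0, "fingers": 1},
    {"wx": 0, "wy": 0, "wz": 0, "dx": 0, "dy": 0, "dz": 0, "fingers": 1},
    {"wx": 0, "wy": 0, "wz": 0, "dx": 0, "dy": 0, "dz": 0, "fingers": 1},
  ],
)

```text
clock: 20.43
eef_pos: [557.0, 80.3, 204.7]
ee_rot: [0.771, 0.636, -0.0, -0.0]
contact_force: [-0.5, 0.1, -1.2]
width: 0.216
gripper_force: 15.0
```

```bash
python3 - <<'E'
from tilt import *
tilt('wrist'); st=monitor.state(); print(st['clock'],st['eef_pos'],R.from_quat(st['ee_rot']).as_matrix()[:,0].round(3))
# unbiased lateral position of the tube: wrist view, wide band
w=cam('wrist','w3.png'); P,H,S,V,s,x,m=tube(w); v=np.mgrid[:420,:560][0]
b=(V<70)&(abs(x)<30)&(abs(P[...,2]-84)<4)&(v<215)
for a in range(20,260,40):
    k=b&(s>a)&(s<a+40)
    if k.sum()>50: print(a,np.percentile(x[k],[2,98]).round(1))
E
```

```text
wrist 5436 slope -0.0054 z at fulcrum 83.6 x off -4.0 s range -15.0 151.0
20.4833 [557.10124226  80.19725866 204.82272593] [ 0.19   0.982 -0.   ]
20 [-17.5   9. ]
60 [-17.2   9.3]
100 [-17.6   9. ]
140 [-17.5   8.8]
```

View pics/w3.png

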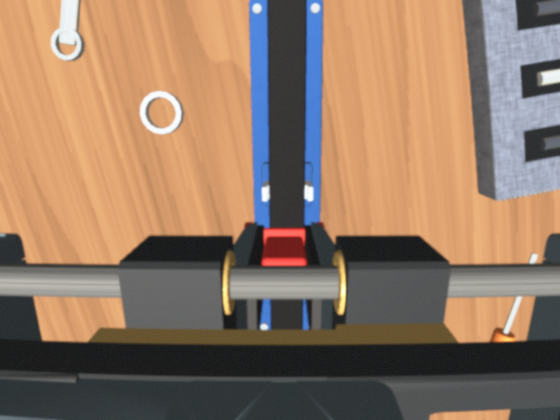

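The wrist view shows the clip's red plate edge at (284,247) between the fingers, with the tube below it. The cheeks are bright spots at (266,192) and (309,192). I'll check the fulcrum position from those.

```bash
python3 - <<'E'
from tube import *
w=cam('wrist'); P,H,S,V,s,x,m=tube(w)
for a,b in((258,275),(302,318)):
    k=np.zeros_like(m); k[175:212,a:b]=1; k&=(S<70)&(V>120)&(P[...,2]>55)&(P[...,2]<75)
    print(k.sum(),'s',np.percentile(s[k],[2,50,98]).round(1),'x',np.percentile(x[k],[2,98]).round(1),'z',np.median(P[k][:,2]).round(1))
E
```

```text
99 s [-6.9 -0.7  4.6] x [-25.5 -20.5] z 67.0
115 s [-7.  -0.8  4.9] x [11.8 17.6] z 65.0
```

Request:
servo_tool(
  steps=[
    {"wx": 0, "wy": 0, "wz": 0, "dx": 0.003, "dy": 0.0012, "dz": 0, "fingers": 1},
    {"wx": 0, "wy": 0, "wz": 0, "dx": 0, "dy": 0, "dz": -0.03, "fingers": 1},
    {"wx": 0, "wy": 0, "wz": 0, "dx": 0, "dy": 0, "dz": -0.03, "fingers": 1},
    {"wx": 0, "wy": 0, "wz": 0, "dx": 0, "dy": 0, "dz": -0.02, "fingers": 1},
    {"wx": 0, "wy": 0, "wz": 0, "dx": 0, "dy": 0, "dz": -0.008, "fingers": 1},
    {"wx": 0, "wy": 0, "wz": 0, "dx": 0, "dy": 0, "dz": 0, "fingers": 1},
    {"wx": 0, "wy": 0, "wz": 0, "dx": 0, "dy": 0, "dz": 0, "fingers": 1},
    {"wx": 0, "wy": 0, "wz": 0, "dx": 0, "dy": 0, "dz": 0, "fingers": 1},
    {"wx": 0, "wy": 0, "wz": 0, "dx": 0, "dy": 0, "dz": 0, "fingers": 1},
  ],
)

```text
clock: 21.33
eef_pos: [561.2, 82.4, 118.4]
ee_rot: [0.771, 0.637, 0.001, 0.001]
contact_force: [-0.5, -0.5, 0.1]
width: 0.216
gripper_force: 15.0
```

```bash
python3 tilt.py
```

```text
wrist 7707 slope -0.0058 z at fulcrum 83.6 x off -3.8 s range 10.0 128.0
top 63 slope -0.0116 z at fulcrum 84.4 x off -3.2 s range -110.0 199.0
{'clock': 21.433, 'eef_pos': [560.915, 82.433, 118.051], 'contact_force': [-0.391, -0.021, -0.098], 'width': 0.218, 'gripper_force': 15.0}
```

Request:
servo_tool(
  steps=[
    {"wx": 0, "wy": 0, "wz": 0, "dx": -0.0006, "dy": -0.0012, "dz": 0, "fingers": 1},
    {"wx": 0, "wy": 0, "wz": 0, "dx": 0, "dy": 0, "dz": -0.004, "fingers": 1},
    {"wx": 0, "wy": 0, "wz": 0, "dx": 0, "dy": 0, "dz": -0.004, "fingers": 1},
    {"wx": 0, "wy": 0, "wz": 0, "dx": 0, "dy": 0, "dz": -0.003, "fingers": 1},
    {"wx": 0, "wy": 0, "wz": 0, "dx": 0, "dy": 0, "dz": -0.003, "fingers": 1},
    {"wx": 0, "wy": 0, "wz": 0, "dx": 0, "dy": 0, "dz": -0.002, "fingers": 1},
    {"wx": 0, "wy": 0, "wz": 0, "dx": 0, "dy": 0, "dz": -0.001, "fingers": 1},
    {"wx": 0, "wy": 0, "wz": 0, "dx": 0, "dy": 0, "dz": 0, "fingers": 1},
    {"wx": 0, "wy": 0, "wz": 0, "dx": 0, "dy": 0, "dz": 0, "fingers": 1},
    {"wx": 0, "wy": 0, "wz": 0, "dx": 0, "dy": 0, "dz": 0, "fingers": 1},
  ],
)

```text
clock: 22.27
eef_pos: [559.8, 81.3, 100.1]
ee_rot: [0.771, 0.637, 0.0, 0.0]
contact_force: [0.5, 0.4, -0.3]
width: 0.217
gripper_force: 15.0
```

```bash
python3 tilt.py
```

```text
wrist 8444 slope -0.0061 z at fulcrum 83.6 x off -4.0 s range 14.0 121.0
top 97 slope -0.0087 z at fulcrum 84.7 x off -3.2 s range -121.0 200.0
{'clock': 22.367, 'eef_pos': [559.826, 81.232, 100.171], 'contact_force': [-0.461, 0.58, -1.005], 'width': 0.216, 'gripper_force': 15.0}
```

Request:
servo_tool(
  steps=[
    {"wx": 0, "wy": 0, "wz": 0, "dx": 0, "dy": 0, "dz": -0.0003, "fingers": 1},
    {"wx": 0, "wy": 0, "wz": 0, "dx": 0, "dy": 0, "dz": -0.0003, "fingers": 1},
    {"wx": 0, "wy": 0, "wz": 0, "dx": 0, "dy": 0, "dz": -0.0003, "fingers": 1},
    {"wx": 0, "wy": 0, "wz": 0, "dx": 0, "dy": 0, "dz": 0, "fingers": 1},
    {"wx": 0, "wy": 0, "wz": 0, "dx": 0, "dy": 0, "dz": 0, "fingers": 1},
  ],
  force=5,
)

```text
clock: 22.78
eef_pos: [559.7, 81.2, 99.1]
ee_rot: [0.771, 0.637, -0.0, -0.0]
contact_force: [-0.0, -0.7, 0.3]
width: 0.218
gripper_force: 5.0
```

Request:
servo_tool(
  steps=[
    {"wx": 0, "wy": 0, "wz": 0, "dx": 0, "dy": 0, "dz": 0, "fingers": 0.4},
    {"wx": 0, "wy": 0, "wz": 0, "dx": 0, "dy": 0, "dz": 0, "fingers": 0.2},
    {"wx": 0, "wy": 0, "wz": 0, "dx": 0, "dy": 0, "dz": 0, "fingers": 0},
    {"wx": 0, "wy": 0, "wz": 0, "dx": 0, "dy": 0, "dz": 0, "fingers": 0},
    {"wx": 0, "wy": 0, "wz": 0, "dx": 0, "dy": 0, "dz": 0, "fingers": 0},
    {"wx": 0, "wy": 0, "wz": 0, "dx": 0, "dy": 0, "dz": 0, "fingers": 0},
  ],
)

```text
clock: 23.28
eef_pos: [559.7, 81.2, 99.1]
ee_rot: [0.771, 0.637, 0.0, 0.0]
contact_force: [-0.1, -0.6, 0.5]
width: 0.504
gripper_force: 0.0
```

```bash
python3 -c "
from tilt import *
for i in range(8): tilt('wrist')
st=monitor.state(); print({k:np.round(st[k],3).tolist() for k in('clock','eef_pos','contact_force','width','gripper_force')})"
```

```text
wrist 8497 slope -0.0046 z at fulcrum 83.6 x off -4.0 s range 14.0 120.0
wrist 8503 slope -0.0055 z at fulcrum 83.6 x off -4.0 s range 14.0 120.0
wrist 8503 slope -0.0052 z at fulcrum 83.6 x off -4.0 s range 14.0 120.0
wrist 8482 slope -0.0058 z at fulcrum 83.6 x off -4.0 s range 14.0 120.0
wrist 8499 slope -0.0053 z at fulcrum 83.6 x off -4.0 s range 14.0 120.0
wrist 8508 slope -0.0052 z at fulcrum 83.6 x off -4.0 s range 14.0 120.0
wrist 8494 slope -0.0053 z at fulcrum 83.6 x off -4.0 s range 14.0 120.0
wrist 8504 slope -0.005 z at fulcrum 83.6 x off -4.0 s range 14.0 121.0
{'clock': 23.683, 'eef_pos': [559.735, 81.223, 99.15], 'contact_force': [-0.692, 0.491, 0.049], 'width': 0.499, 'gripper_force': 0.0}
```

The tube stays level with the clip released. I'll rise straight up and back off along -x to check the result.

Request:
servo_tool(
  steps=[
    {"wx": 0, "wy": 0, "wz": 0, "dx": 0, "dy": 0, "dz": 0.01, "fingers": 0},
    {"wx": 0, "wy": 0, "wz": 0, "dx": 0, "dy": 0, "dz": 0.02, "fingers": 0},
    {"wx": 0, "wy": 0, "wz": 0, "dx": 0, "dy": 0, "dz": 0.03, "fingers": 0},
    {"wx": 0, "wy": 0, "wz": 0, "dx": 0, "dy": 0, "dz": 0.03, "fingers": 0},
    {"wx": 0, "wy": 0, "wz": 0, "dx": 0, "dy": 0, "dz": 0.03, "fingers": 0},
    {"wx": 0, "wy": 0, "wz": 0, "dx": -0.03, "dy": -0.02, "dz": 0, "fingers": 0},
    {"wx": 0, "wy": 0, "wz": 0, "dx": -0.03, "dy": -0.025, "dz": 0, "fingers": 0},
    {"wx": 0, "wy": 0, "wz": 0, "dx": -0.03, "dy": -0.025, "dz": 0, "fingers": 0},
    {"wx": 0, "wy": 0, "wz": 0, "dx": 0, "dy": -0.02, "dz": 0, "fingers": 0},
    {"wx": 0, "wy": 0, "wz": 0, "dx": 0, "dy": 0, "dz": 0, "fingers": 0},
    {"wx": 0, "wy": 0, "wz": 0, "dx": 0, "dy": 0, "dz": 0, "fingers": 0},
  ],
)

```text
clock: 24.6
eef_pos: [469.8, -9.5, 220.0]
ee_rot: [0.772, 0.636, 0.0, 0.0]
contact_force: [0.6, -0.5, -0.8]
width: 0.501
gripper_force: 0.0
```

```bash
python3 - <<'E'
from tilt import *
tilt('wrist'); w=cam('wrist','w4.png'); P,H,S,V,s,x,m=tube(w)
red=((H<6)|(H>174))&(S>170)&(V>90)&(abs(x)<60)&(abs(s)<60)
for a,b in((82,94),(108,130)):
    k=red&(P[...,2]>a)&(P[...,2]<b)
    if k.sum()>5: print(k.sum(),'s',np.percentile(s[k],[2,98]).round(1),'x',np.percentile(x[k],[2,98]).round(1),'z',np.median(P[k][:,2]).round(1))
print(monitor.state()['eef_pos'])
tilt('wrist')
E
```

```text
wrist 4316 slope -0.0045 z at fulcrum 83.6 x off -4.1 s range -124.0 51.0
213 s [-12.7   8. ] x [-25.8  16.4] z 87.1
289 s [-10.    4.3] x [-14.4   5.3] z 120.2
[470.15382107  -8.47193101 219.54823167]
wrist 4369 slope -0.0053 z at fulcrum 83.6 x off -4.1 s range -123.0 52.0
```

View pics/w4.png

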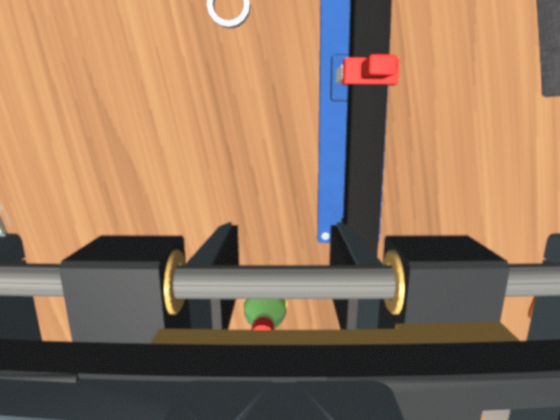

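The clip at (370,70) sits square astride the tube, about 1 mm from the fulcrum centre. Its plate is at 87 mm and the tube is level, so I'm handing in.

```bash
python3 -c "
from station import r
print(r.job_done())"
```

```text
the job is handed in; nothing more can be done
None
```

The job is handed in: the tube lies balanced level on the fulcrum (measured tilt about 0.005 rad) and the smallest red clip sits astride it, released, about 1 mm from the fulcrum centre by my measurement; the judge returned no verdict.

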